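# Close the battery cover of a field data logger

### The arm

A 6-joint arm with a two-finger parallel gripper is mounted at the origin on the work surface. World frame = base frame: x ahead of the robot, y to its left, z up, the work surface at z = 0. Lengths are in m, angles in rad, forces in N, time in s.
With the tool pointing down it reaches from about 0.35 to 0.775 m from the base axis. Payload 5.5 kg.
Tool frame: the origin (TCP) lies on the centre line of the jaws, within the pads' length; the fingertips stand 11 mm ahead of it and the grasp point (between the pads) lies 8 mm behind it; z points along the fingers, y is the line along which they close (so a half turn about z gives the same grasp; the last joint's range is limited). The gripper opens to 85 mm and grips with 20 to 120 N. Pads are 22 mm wide; open, the fingers measure 114 mm over their backs; the gripper's body (76 mm by 85 mm) begins 54 mm behind the grasp point. The pads swing forward as they close: fully open they stand 13 mm farther back than shut.
Start: joints at [-1.416, 0.313, 0.046, 1.304, 0, 1.431], TCP at [0.167, -0.55, 0.242] pointing down, gripper open.
Joint ranges: [-2.76, 2.76], [-0.86, 1.69], [-1.03, 1.26], [-2.2, 2.34], [-1.47, 1.5], [-3.14, 3.14]. Speed limits (rad/s): [2.57, 2.57, 3.14, 3.14, 3.14, 3.14].

### API

Orientations are given as a unit quaternion [w, x, y, z].
In Python, from workcell import get_state, eyes, env gives the robot as it stands.
- The arm moves only by the shell command python3 -m inch 'ROWS' [OPENING] [FORCE]. ROWS is JSON, one flat list of numbers, 4 for each row, row after row: the shift along the tool's x, y, z in cm, then the turn about the tool's z in rad. A call has exactly 5 rows; each row shifts and turns the commanded pose from where the row before left it, along the tool's axes as they then stand; what a row does not reach is not made up. A row lasts 1/12 s, in which the tool goes at most 41.7 mm and 7.16 degrees, less where a joint would pass 70% of its speed; a pose out of reach is approached as far as the arm can. A call is refused whole if a number of a shift passes 4.17 or a number of a turn 0.125, either way. A call with a gripper value outside its range is refused whole. OPENING is the opening, from -1 (shut) to 1 (fully open), set as the call begins (- or left out, the last holds). The fingers move at their own pace and stop on an object; FORCE is the grip in N (left out, the last holds). Time passes only in rows, so rows that do not move let the fingers close, or fill a call up. It gives the time, the measured TCP pose, the force, the opening and the grip force at its end, in the units of the state.
- get_state(): the state, without advancing time (a new reading comes with each control period).
- eyes.read_camera(name): name is "side" or "top" or "wrist"; returns the picture (384x512x3 uint8, red, green, blue); there is no depth.
- eyes.camera_info(name): a dict with "fovy" (degrees; the focal length in pixels is half the picture's height over the tangent of half this angle, whatever the lens; pixels are square), "cx", "cy" (the principal point, pixels), "xyz" and "orientation" of the camera in the world. Camera axes: x right, y down, z forward; pixel columns grow to the right and rows downward; lengths in m; the calibration is good to about 2 mm. A picture is of the moment at which its call begins: read the wrist's pose just before it. camera_info takes no time and is no camera call; for the wrist camera it gives the pose at the moment of the call.
- env.hand_in(): hands the job in; it is judged then, once.
The state is a dict: "clock": time; "joint_pos": joint angles; "qvel": joint speeds; "tau": joint torques, N m; "tcp_pos": TCP position; "orientation": TCP orientation; "wrist_force": force on the tool from outside, world axes, zero at the start; "ft_torque": the same for the moment, N m; "finger_gap": finger opening in m; "grip_force": force on a finger pad.
Only numpy, scipy, OpenCV 4.12 (cv2) and the standard library are available. Lean on these libraries where they do the work, as an engineer would, in place of code of your own. Each camera call takes 0.05 s, during which the arm holds its last target. There are 200 camera calls.

### The job

The round black battery cover of the data logger is sitting proud because its notch is not over the orange pin. Without gripping or lifting it, push the cover's yellow tab round with a fingertip until the notch meets the pin, then press the cover fully home, flush with the collar around it. Leave the things lying about the logger where they are.

Things in the scene. Friction and masses are not known exactly. Their poses are not given: they have to be found in the camera images.
- logger: The data logger, a fixed grey box 170 mm (its x) by 240 mm (its y) by 60 mm high. Its origin lies on the table under the axis of the round cover; the box spans -85 to 85 mm in its x and -80 to 160 mm in its y. A collar (inner radius 59, outer radius 68 mm) stands 10 mm above the box top around the cover. The logger does not move when pushed.
- well (a point): Centre of the cover's well, on the cover's axis at the level of the box top (60 mm above the table). Its +x points to the pin.
- pin (a point): Top of the round-nosed orange pin, 10 mm across, standing 8 mm high in the gap at the cover's rim, 51 mm from the cover's axis along the logger's +x; fixed to the logger. An orange stripe on the collar and box marks its place. Seen from above, its outer half shows beyond the cover's rim.
- notch (a point): Middle of the notch in the cover's rim, at the level of the cover's top face, 51 mm from the axis. The notch is 16 mm wide, 8 to 10 mm deep from the rim inward, and goes through the 10 mm thick cover. The cover is black, 104 mm across, flat on top but for the tab. Moves with the cover.
- tab (a point): Top centre of the yellow finger tab on the cover: an upright bar 28 mm long (radially, from 14 to 42 mm from the axis), 10 mm thick, its top 18 mm above the cover's top face. It lies on the notch's own radius, so the tab points at the notch. Its x axis points outward along that radius.
- cover_turn (a joint): Turn of the cover about the upright axis (rad): 0, or any whole turn, when the notch is over the pin; grows counter-clockwise seen from above. No stops; stays where it is left; about 2 N at the tab moves it. The tab's bearing from the axis is the pin's bearing plus this value. The notch passes the pin within about 0.06 rad; the round-nosed pin helps it a little beyond.
- cover_press (a joint): How far the cover is pressed down (m): 0 standing proud (its top face 78.5 mm above the table, 8.5 mm above the collar), 0.0085 fully seated (top face 70 mm above the table, flush with the collar), negative if lifted. A gasket drags, so it stays where it is left: it takes about 6 N to press, anywhere on the cover, and only goes down with the notch over the pin.
- battery: Spare blue and brass round battery, 33 mm across, 61 mm high, standing on the table beside the logger. Origin under its centre. To be left alone.
- tape: Red roll of tape, 90 mm across, 24 mm high, lying on the table beside the logger. Origin under its centre. To be left alone.
- driver: Screwdriver lying on the table beyond the logger, on the side of the pin. Its x runs from handle to tip. To be left alone.
- screws: Small clear jar with a white lid, 52 mm across, 65 mm high, standing beside the logger. Origin under its centre. To be left alone.

How it is judged:
By the outcome, as a careful person would: the job done as asked, in the order asked, and still so for the second after the job is handed in, with the robot touching nothing.
It also fails if it takes over 45 s, if anything falls off the work surface, if the arm or the gripper's body presses on something with over 40 N, if the wrist force passes 120 N, or if a joint passes its speed limit or range.

## Working session

There is one attempt and no reset: what is moved stays moved. The work goes in short steps, Python scripts to look and compute and a shell command to move; the robot and the scene stay as the last step left them, time stands still between calls to the robot, and variables do not carry over. Pictures are saved under pics/ and viewed, at most 12 in all, crops included, and the job is handed in when it is done.

```bash
mkdir -p pics; cat > h.py <<'E'
import numpy as np,cv2
from scipy.spatial.transform import Rotation as R
from workcell import get_state,eyes,env
def rot(q): return R.from_quat([q[1],q[2],q[3],q[0]]).as_matrix()
def snap(n,f):
    ci=eyes.camera_info(n); im=eyes.read_camera(n); cv2.imwrite('pics/'+f,im[:,:,::-1]); return im,ci
def toworld(ci,u,v,z):
    f=192/np.tan(np.radians(ci['fovy'])/2)
    d=rot(ci['orientation'])@np.array([(u-ci['cx'])/f,(v-ci['cy'])/f,1]); p=np.array(ci['xyz'])
    return p+d*(z-p[2])/d[2]
E
python3 - <<'E'
from h import *
np.set_printoptions(precision=4,suppress=True)
for n in('top','side'):
    im,ci=snap(n,n+'0.png'); print(ci)
s=get_state(); print(s)
E
```

```text
{'fovy': 54.004189627108104, 'cx': 259.1754150780115, 'cy': 188.0140168146156, 'xyz': array([0.5134, 0.0891, 0.9343]), 'orientation': array([ 0.0365, -0.6955,  0.7174, -0.0175])}
{'fovy': 55.89562125783908, 'cx': 249.52511492705995, 'cy': 194.25188722468928, 'xyz': array([ 0.4939, -0.5685,  0.737 ]), 'orientation': array([-0.3877,  0.921 , -0.0322,  0.0213])}
{'clock': 0.1, 'joint_pos': array([-1.4156,  0.3139,  0.0451,  1.3036, -0.    ,  1.4312]), 'qvel': array([-0.0004,  0.0003,  0.0033, -0.0001,  0.0003, -0.0001]), 'tau': array([  0.003 , -48.1727,  29.9243,   0.0128,  -0.0001,  -0.    ]), 'tcp_pos': array([ 0.167 , -0.5498,  0.2415]), 'orientation': array([-0.0008,  0.9892,  0.1469, -0.    ]), 'wrist_force': array([ 0.1249,  0.2522, -1.0431]), 'ft_torque': array([ 0.024 , -0.0028,  0.0333]), 'grip_force': 0.0, 'finger_gap': 0.08531490295190865}
```

View pics/top0.png

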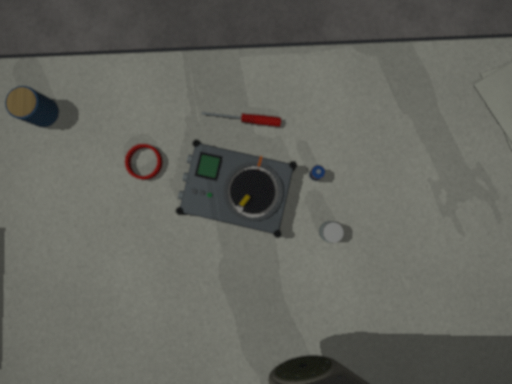

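View pics/side0.png

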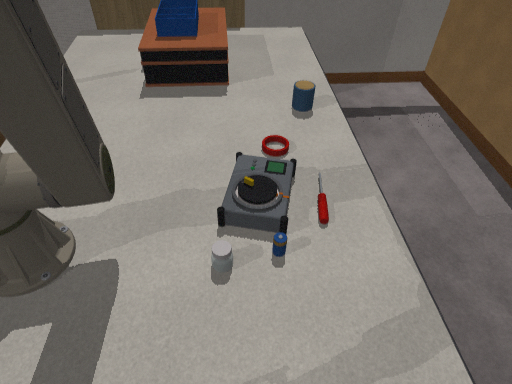

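Top view: cover about (254,191), yellow tab about (244,201), and the orange stripe at (260,161). The jar is at (333,232), the battery at (317,173) and the tape at (144,162).

```bash
python3 - <<'E'
from h import *
np.set_printoptions(precision=4,suppress=True)
im=cv2.imread('pics/top0.png'); ci=eyes.camera_info('top')
hsv=cv2.cvtColor(im,cv2.COLOR_BGR2HSV)
roi=np.zeros(im.shape[:2],np.uint8); roi[150:235,215:295]=1
def cen(m): ys,xs=np.nonzero(m*roi); return xs.mean(),ys.mean(),len(xs)
yel=cv2.inRange(hsv,(22,120,90),(35,255,255))//255
org=cv2.inRange(hsv,(3,90,80),(17,255,255))//255
print(cen(yel),cen(org))
blk=((im.max(2)<45)*roi).astype(np.uint8)
n,l,st,c=cv2.connectedComponentsWithStats(blk); k=1+st[1:,4].argmax()
blk=((l==k)|((yel*roi)>0)).astype(np.uint8)
cs,_=cv2.findContours(blk,0,2); e=cv2.minEnclosingCircle(max(cs,key=len)); print(e, st[k])
(u,v),r=e
C=toworld(ci,u,v,.0785); T=toworld(ci,*cen(yel)[:2],.093); P=toworld(ci,*cen(org)[:2],.065)
print(C,T,P); 
b=lambda a:np.arctan2(*(a-C)[[1,0]])
print(b(T),b(P),np.hypot(*(T-C)[:2]))
for uv,z in(((317,170),.061),((333,229),.065),((144,162),.024),((294,165),.06),((278,234),.06),((196,143),.06),((180,211),.06)):print(uv,toworld(ci,*uv,z))
x,y=185,125
cv2.imwrite('pics/z0.png',cv2.resize(im[y:250,x:345],None,fx=5,fy=4.8,interpolation=2))
E
```

```text
(np.float64(243.9189189189189), np.float64(200.35135135135135), 37) (np.float64(259.43589743589746), np.float64(161.05128205128204), 39)
((252.09722900390625, 190.7083282470703), 22.40631675720215) [ 230  170   45   43 1411]
[0.5737 0.1274 0.0785] [0.5517 0.1457 0.093 ] [0.6433 0.109  0.065 ]
2.449773180783325 -0.2592708353719054 0.028639129519189163
(317, 170) [ 0.6184 -0.0241  0.061 ]
(333, 229) [ 0.4812 -0.0543  0.065 ]
(144, 162) [0.6567 0.3937 0.024 ]
(294, 165) [0.632  0.0287 0.06  ]
(278, 234) [0.4732 0.0714 0.06  ]
(196, 143) [0.6921 0.2575 0.06  ]
(180, 211) [0.533  0.2977 0.06  ]
```

View pics/z0.png

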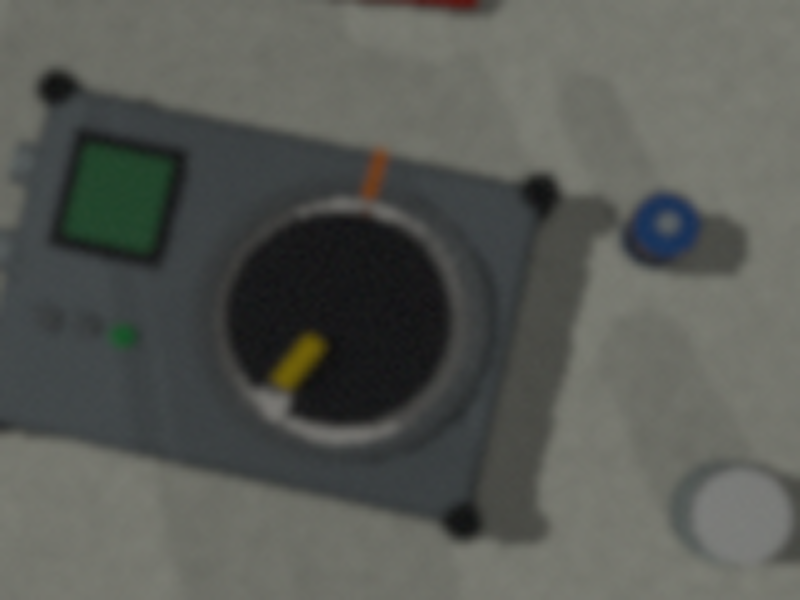

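```bash
A='python3 -m inch'
python3 -m inch '[2.72,-2.69,0,0, 2.72,-2.69,0,0, 2.72,-2.69,0,0, 2.72,-2.69,0,0, 2.72,-2.69,0,0]' -1 20
python3 -m inch '[2.72,-2.69,0,0, 2.72,-2.69,0,0, 2.72,-2.69,0,0, 2.72,-2.69,0,0, 2.72,-2.69,0,0]'
python3 -m inch '[2.72,-2.69,0,0, 2.72,-2.69,0,0, 2.72,-2.69,0,0, 2.72,-2.69,0,0, 2.72,-2.69,0,0]'
python3 -m inch '[2.72,-2.69,0,0, 2.72,-2.69,0,0, 2.72,-2.69,0,0, 2.72,-2.69,0,0, 2.72,-2.69,0,0]'
python3 -m inch '[0,0,0,-0.124, 0,0,0,-0.124, 0,0,0,-0.124, 0,0,0,-0.124, 0,0,0,-0.124]'
python3 -m inch '[0,0,0,-0.124, 0,0,0,-0.124, 0,0,0,-0.124, 0,0,0,-0.124, 0,0,0,-0.124]'
python3 -m inch '[0,0,0,-0.124, 0,0,0,-0.124, 0,0,0,-0.124, 0,0,0,-0.124, 0,0,0,-0.124]'
python3 -m inch '[0,0,0,-0.124, 0,0,0,-0.124, 0,0,0,-0.124, 0,0,0,-0.124, 0,0,0,-0.124]'
python3 -m inch '[0,0,0,-0.124, 0,0,0,-0.124, 0,0,0,-0.124, 0,0,0,-0.124, 0,0,0,-0.124]'
python3 -m inch '[0,0,0,-0.124, 0,0,0,-0.124, 0,0,0,-0.124, 0,0,0,-0.124, 0,0,0,-0.124]'
python3 - <<'E'
from h import *
s=get_state(); print(s['tcp_pos'],s['joint_pos'],rot(s['orientation']))
im,ci=snap('wrist','w1.png'); print(ci)
E
```

```text
clock: 0.52
tcp_pos: [0.2584, -0.3802, 0.2418]
orientation: [-0.0, 0.989, 0.146, -0.0]
wrist_force: [0.7, 0.2, 1.6]
finger_gap: 0.0259
grip_force: 0.0
clock: 0.93
tcp_pos: [0.3494, -0.2119, 0.2421]
orientation: [-0.0, 0.989, 0.147, -0.0]
wrist_force: [0.5, 0.3, -0.0]
finger_gap: -0.0003
grip_force: 0.0
clock: 1.35
tcp_pos: [0.4405, -0.0436, 0.2421]
orientation: [0.0, 0.989, 0.147, -0.0]
wrist_force: [0.6, -1.3, -0.5]
finger_gap: 0.0
grip_force: 0.0
clock: 1.77
tcp_pos: [0.5316, 0.1246, 0.2419]
orientation: [0.0, 0.989, 0.147, -0.0]
wrist_force: [0.3, 0.1, 0.2]
finger_gap: -0.0005
grip_force: 0.0
clock: 2.18
tcp_pos: [0.5309, 0.1229, 0.2416]
orientation: [-0.0, 0.896, 0.445, -0.001]
wrist_force: [-0.1, -0.7, 1.4]
finger_gap: 0.0002
grip_force: 0.0
clock: 2.6
tcp_pos: [0.5309, 0.1226, 0.2417]
orientation: [-0.0, 0.718, 0.696, -0.0]
wrist_force: [0.0, -0.9, 0.0]
finger_gap: 0.0003
grip_force: 0.0
clock: 3.02
tcp_pos: [0.5309, 0.1226, 0.2418]
orientation: [-0.0, 0.471, 0.882, -0.0]
wrist_force: [-0.7, 0.3, 0.2]
finger_gap: 0.0001
grip_force: 0.0
clock: 3.43
tcp_pos: [0.5309, 0.1226, 0.24
[... 205 characters left out ...]
orce: [-0.3, 0.5, 0.8]
finger_gap: 0.0
grip_force: 0.0
clock: 4.27
tcp_pos: [0.5309, 0.1226, 0.2417]
orientation: [-0.001, -0.426, 0.905, 0.0]
wrist_force: [-0.7, 0.1, -0.0]
finger_gap: 0.0001
grip_force: 0.0
[0.53093779 0.12258983 0.24173873] [ 7.96125592e-02  2.55678958e-01 -3.33095607e-02  1.28294501e+00
 -8.00228195e-05 -7.99744135e-01] [[-6.37646319e-01 -7.70328437e-01 -1.12723793e-03]
 [-7.70328793e-01  6.37646863e-01 -1.70209468e-04]
 [ 8.49896920e-04  7.59810391e-04 -9.99999350e-01]]
{'fovy': 63.710991225107925, 'cx': 252.58437869303455, 'cy': 189.2354872133766, 'xyz': array([0.4876304 , 0.06939205, 0.37470553]), 'orientation': array([0.04539581, 0.33561328, 0.9322217 , 0.12753684])}
```

View pics/w1.png

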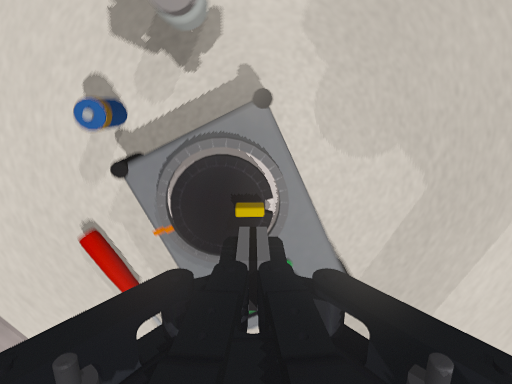

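The wrist view shows the cover at about (223,205), the tab at (250,209), the stripe at (163,231), and the shut fingertips at (253,230) in the foreground.

```bash
python3 - <<'E'
from h import *
np.set_printoptions(precision=4,suppress=True)
im=cv2.imread('pics/w1.png'); ci=eyes.camera_info('wrist'); s=get_state()
hsv=cv2.cvtColor(im,cv2.COLOR_BGR2HSV)
roi=np.zeros(im.shape[:2],np.uint8); roi[140:245,145:290]=1
yel=cv2.inRange(hsv,(22,120,60),(35,255,255))//255*roi
org=cv2.inRange(hsv,(3,120,80),(17,255,255))//255*roi
ys,xs=np.nonzero(yel);print('tab',xs.min(),xs.max(),ys.min(),ys.max())
print(im[200:220,250].tolist())
oy,ox=np.nonzero(org);print('org',ox.mean(),oy.mean(),len(ox))
blk=((im.max(2)<50)*roi).astype(np.uint8); blk[226:]=0
n,l,st,c=cv2.connectedComponentsWithStats(blk);k=l[190,215]
cs,_=cv2.findContours((l==k).astype(np.uint8),0,2)
pts=max(cs,key=len)[:,0,:]; W=np.array([toworld(ci,*p,.0785)[:2] for p in pts])
hull=cv2.convexHull(W.astype(np.float32))[:,0,:]
from scipy.optimize import least_squares
f=least_squares(lambda q:np.hypot(*(hull-q[:2]).T)-.052,[.573,.126],loss='soft_l1',f_scale=.001)
C=f.x;print('C',C,f.fun.std(),len(hull))
P=toworld(ci,ox.mean(),oy.mean(),.066)[:2]
T=[toworld(ci,u,v,.0965)[:2] for u,v in((xs.min(),(ys.min()+ys.max())/2-2),(xs.max(),(ys.min()+ys.max())/2-2))]
b=lambda a:np.arctan2(a[1]-C[1],a[0]-C[0])
Tm=(T[0]+T[1])/2
print(T,Tm,b(Tm),np.hypot(*(Tm-C)),'P',P,b(P),np.hypot(*(P-C)))
d=C-s['tcp_pos'][:2]; M=rot(s['orientation']);print('C in tool',M[:2,:2].T@d)
E
```

```text
tab 235 264 202 216
[[40, 41, 45], [38, 41, 45], [35, 71, 85], [14, 105, 128], [17, 104, 125], [15, 103, 125], [12, 103, 126], [0, 119, 144], [0, 150, 178], [0, 166, 195], [0, 172, 200], [0, 171, 200], [0, 173, 201], [0, 172, 201], [0, 172, 201], [0, 172, 202], [0, 151, 181], [47, 37, 39], [47, 45, 48], [46, 47, 50]]
org 163.72268907563026 229.80672268907563 119
C [0.5868 0.1395] 0.007700991472498701 21
[array([0.5608, 0.1323]), array([0.5395, 0.1497])] [0.5501 0.141 ] 3.100300576736749 0.03673629972823607 P [0.6448 0.1104] -0.4646935140007626 0.06487352414057987
C in tool [-0.0485 -0.0325]
```

```bash
python3 - <<'E'
from h import *
np.set_printoptions(precision=4,suppress=True)
ci=eyes.camera_info('wrist')
T=toworld(ci,249.5,212,.0965)[:2];print('T',T)
a=toworld(ci,235.5,212.3,.0965)[:2];b=toworld(ci,264,211.5,.0965)[:2];d=b-a;print(d,np.hypot(*d),np.arctan2(d[1],d[0]))
print('C from tab',T-.028*d/np.hypot(*d))
print('C ell',toworld(ci,221,205,.0785))
P=toworld(ci,163.7,229.8,.066)[:2];print(P)
for e in((168,205),(273,205),(221,153),(221,256)):print(toworld(ci,*e,.0785)[:2])
im=cv2.imread('pics/w1.png');cv2.imwrite('pics/z1.png',cv2.resize(im[130:270,140:310],None,fx=4.2,fy=4.2,interpolation=2))
E
```

```text
T [0.5533 0.1449]
[-0.0216  0.0166] 0.027206105676485643 2.485433788343826
C from tab [0.5755 0.1278]
C ell [0.5751 0.1258 0.0785]
[0.6448 0.1104]
[0.6164 0.0919]
[0.5344 0.159 ]
[0.5405 0.0859]
[0.6123 0.1688]
```

View pics/z1.png

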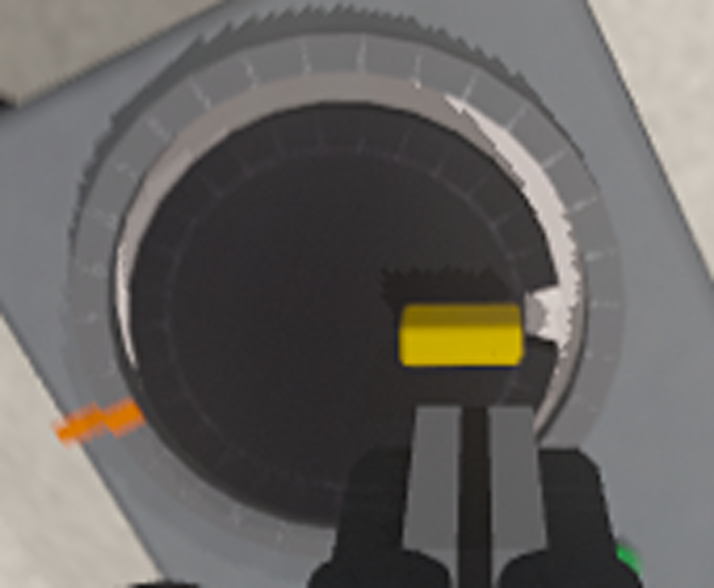

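Crop: the notch sits right of the tab, about (550,310), and the shut fingertips are clear on the counter-clockwise side. I'll lower behind the tab and push clockwise.

```bash
python3 -m inch '[0,0,4,0, 0,0,4,0, 0,0,3.5,0, 0,0,2,0, 0,0,1,0]'
python3 -m inch '[-0.5,0,0,0, -0.4,0,0,0, -0.3,0,0,0, -0.3,0,0,0, 0,0,0,0]'
python3 -m inch '[-0.31,0.145,0,0.1, -0.31,0.145,0,0.1, -0.31,0.145,0,0.1, -0.31,0.145,0,0.1, -0.31,0.145,0,0.1]'
python3 - <<'E'
from h import *
snap('top','t1.png')
im=cv2.imread('pics/t1.png');cv2.imwrite('pics/t1z.png',cv2.resize(im[125:250,185:345],None,fx=4,fy=4,interpolation=2))
E
```

```text
clock: 4.73
tcp_pos: [0.5284, 0.1223, 0.0934]
orientation: [-0.003, -0.422, 0.907, 0.001]
wrist_force: [0.6, -0.6, -0.3]
finger_gap: -0.0001
grip_force: 0.0
clock: 5.15
tcp_pos: [0.5424, 0.1346, 0.0989]
orientation: [0.001, -0.423, 0.906, -0.001]
wrist_force: [0.2, -0.1, 0.2]
finger_gap: -0.0002
grip_force: 0.0
clock: 5.57
tcp_pos: [0.5486, 0.1491, 0.0983]
orientation: [0.0, -0.183, 0.983, -0.0]
wrist_force: [-0.3, -1.4, 2.2]
finger_gap: -0.0003
grip_force: 1.1
```

View pics/t1z.png

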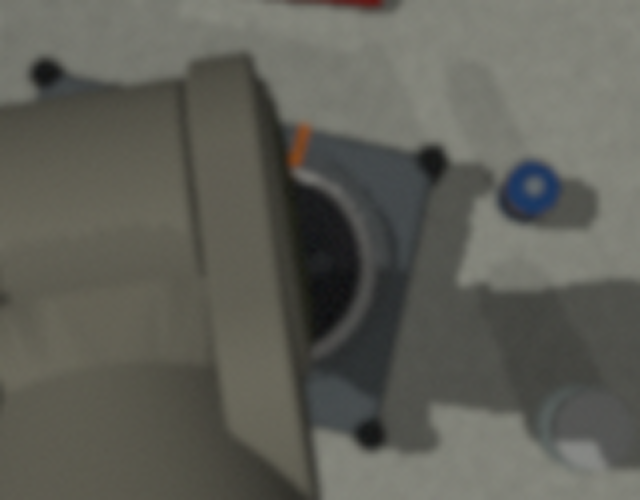

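The arm hides the cover in the top view, so force and wrist views will have to do. The 1–2 N contact shows the tab is being pushed.

```bash
python3 -m inch '[-0.31,0.145,0,0.1, -0.31,0.145,0,0.1, -0.31,0.145,0,0.1, -0.31,0.145,0,0.1, -0.31,0.145,0,0.1]'
python3 -m inch '[-0.31,0.145,0,0.1, -0.31,0.145,0,0.1, -0.31,0.145,0,0.1, -0.31,0.145,0,0.1, -0.31,0.145,0,0.1]'
python3 - <<'E'
from h import *
s=get_state();M=rot(s['orientation']);print(M[:2,:2].T@(s['tcp_pos'][:2]-[.575,.1265]),np.arctan2(M[1,1],M[0,1]))
snap('wrist','w2.png')
E
```

```text
clock: 6.03
tcp_pos: [0.5621, 0.1594, 0.0981]
orientation: [-0.0, 0.065, 0.998, 0.0]
wrist_force: [-1.7, 0.2, 1.1]
finger_gap: -0.0
grip_force: 1.2
clock: 6.45
tcp_pos: [0.5792, 0.1617, 0.0981]
orientation: [0.0, 0.309, 0.951, 0.001]
wrist_force: [-1.6, 1.7, 1.1]
finger_gap: 0.0
grip_force: 1.2
[0.01727344 0.03095996] 0.942001600501744
```

View pics/w2.png

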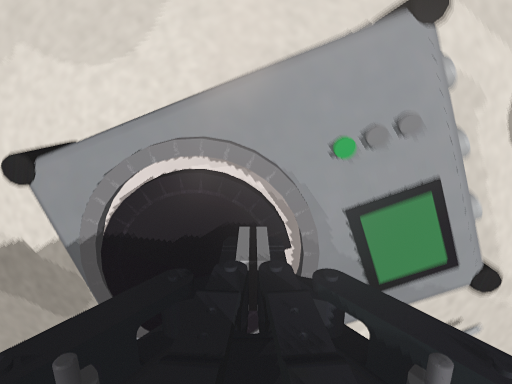

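The wrist view shows the notch at about (288,255), moving with the fingers on the tool's +y side; the tab is hidden behind them.

```bash
python3 - <<'E'
from h import *
ci=eyes.camera_info('wrist');p=toworld(ci,287,255,.0785);print(p,np.arctan2(p[1]-.1265,p[0]-.575))
E
python3 -m inch '[-0.31,0.145,0,0.1, -0.31,0.145,0,0.1, -0.31,0.145,0,0.1, -0.31,0.145,0,0.1, -0.31,0.145,0,0.1]'
python3 -m inch '[-0.31,0.145,0,0.1, -0.31,0.145,0,0.1, -0.31,0.145,0,0.1, -0.31,0.145,0,0.1, -0.31,0.145,0,0.1]'
python3 - <<'E'
from h import *
s=get_state();M=rot(s['orientation']);print(M[:2,:2].T@(s['tcp_pos'][:2]-[.575,.1265]),np.arctan2(M[1,1],M[0,1]))
im,ci=snap('wrist','w3.png');print(ci)
cv2.imwrite('pics/w3z.png',cv2.resize(im[100:330,60:360,::-1],None,fx=2.5,fy=2.5,interpolation=2))
E
```

```text
[0.60063012 0.16903033 0.0785    ] 1.0284441529277895
clock: 6.92
tcp_pos: [0.5953, 0.1553, 0.0981]
orientation: [0.0, 0.534, 0.845, 0.001]
wrist_force: [0.3, 3.1, 1.0]
finger_gap: -0.0
grip_force: 1.2
clock: 7.33
tcp_pos: [0.6065, 0.142, 0.0981]
orientation: [0.0, 0.727, 0.687, 0.001]
wrist_force: [0.7, 2.6, -0.5]
finger_gap: 0.0001
grip_force: 1.2
[0.01728058 0.03058667] -0.05622024632816551
{'fovy': 63.710991225107925, 'cx': 252.58437869303455, 'cy': 189.2354872133766, 'xyz': array([0.61012967, 0.2094382 , 0.23116341]), 'orientation': array([ 0.13539953,  0.99039898, -0.02771767, -0.00292642])}
```

View pics/w3z.png

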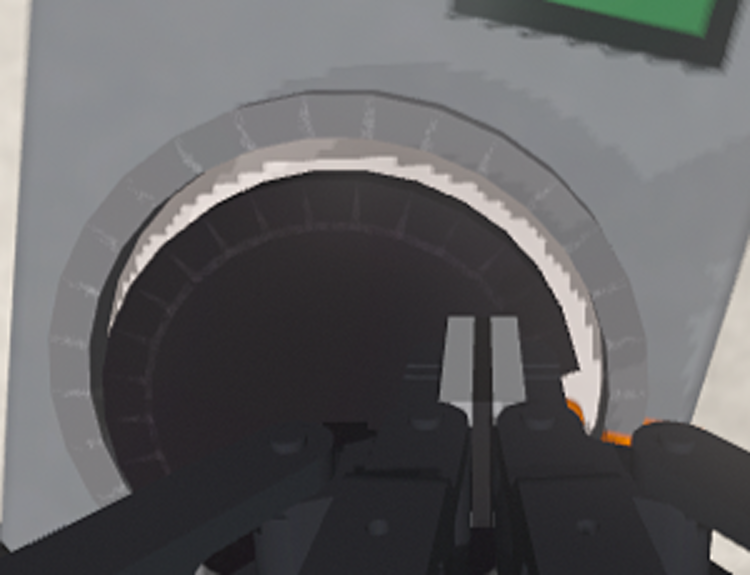

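The notch's counter-clockwise corner is at crop (578,370), and the orange pin is visible below it at (575,410), so a little more turning is needed.

```bash
python3 - <<'E'
from h import *
ci=eyes.camera_info('wrist');C=np.array([.575,.1265])
for n,u,v,z in(('edge',291.2,248.3,.0785),('notch inner',284.5,250.5,.0785),('pin',289.5,263,.067),('stripe',306,275.5,.07)):
    p=toworld(ci,u,v,z)[:2]-C;print(n,p+C,np.hypot(*p),np.arctan2(p[1],p[0]))
E
```

```text
edge [0.62719141 0.13173597] 0.05245339546342481 0.0999879768256786
notch inner [0.62352521 0.13065062] 0.048702398716460704 0.08532765982054363
pin [0.62717379 0.11646351] 0.05313036206016724 -0.1900450696609186
stripe [0.63630815 0.10938507] 0.0636522553276395 -0.27223189256476593
```

```bash
python3 -m inch '[-0.31,0.145,0,0.1, -0.31,0.145,0,0.1, 0,0,0,0, 0,0,0,0, 0,0,0,0]'
python3 - <<'E'
from h import *
s=get_state();M=rot(s['orientation']);print(M[:2,:2].T@(s['tcp_pos'][:2]-[.575,.1265]),np.arctan2(M[1,1],M[0,1]))
E
python3 -m inch '[0.5,0,0,0, 1,0,-0.5,0, 1,0,-2,0, 0,0,-3,0, 0,0,-3,0]'
python3 -m inch '[0,0,-2,0, 2,0,-2,0, 2,0,0,0, 2,0,0,0, 0,0,0,0]'
python3 - <<'E'
from h import *
s=get_state();print(s['tcp_pos'])
im,ci=snap('wrist','w4.png');print(ci)
cv2.imwrite('pics/w4z.png',cv2.resize(im[:,:,::-1],None,fx=1.5,fy=1.5,interpolation=2))
E
```

```text
clock: 7.8
tcp_pos: [0.608, 0.1349, 0.0977]
orientation: [0.0, 0.79, 0.613, 0.0]
wrist_force: [1.9, 0.7, -0.5]
finger_gap: -0.0002
grip_force: 0.6
[0.01638718 0.02985754] -0.2515211425708425
clock: 8.22
tcp_pos: [0.613, 0.1603, 0.1823]
orientation: [-0.001, 0.791, 0.612, -0.001]
wrist_force: [-0.4, 0.1, -0.5]
finger_gap: 0.0002
grip_force: 0.0
clock: 8.63
tcp_pos: [0.6297, 0.221, 0.2228]
orientation: [-0.0, 0.79, 0.613, 0.001]
wrist_force: [-0.2, -0.2, -0.5]
finger_gap: 0.0003
grip_force: 0.0
[0.62968346 0.22097611 0.22282476]
{'fovy': 63.710991225107925, 'cx': 252.58437869303455, 'cy': 189.2354872133766, 'xyz': array([0.64659063, 0.28636159, 0.35585054]), 'orientation': array([ 0.13448002,  0.98299197, -0.12394747, -0.01670113])}
```

View pics/w4z.png

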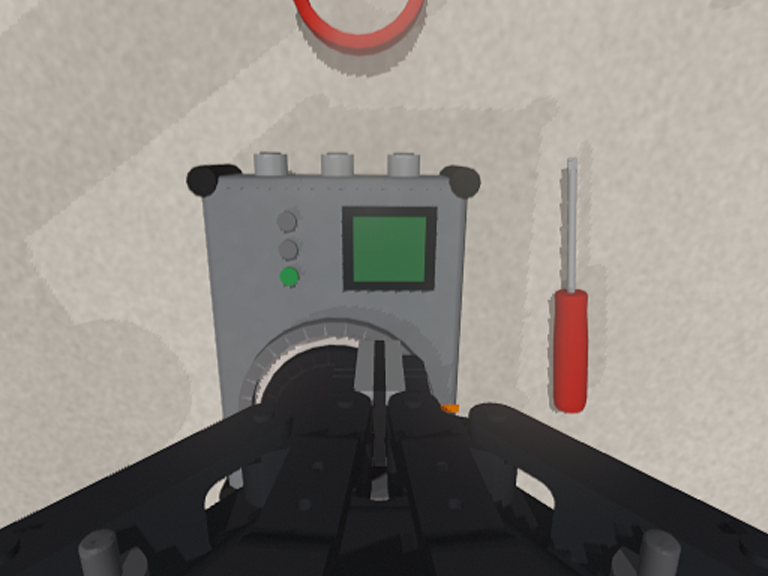

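The arm blocks the pin area in this view. I'll move above the cover opposite the tab, which opens up the wrist view.

```bash
python3 -m inch '[-2.6,-1.2,0,0, -2.6,-1.2,0,0, -2.6,-1.3,0,0, -2.7,-1.3,0,0, 0,0,0,0]'
python3 - <<'E'
from h import *
s=get_state();M=rot(s['orientation']);print(M[:2,:2].T@(s['tcp_pos'][:2]-[.575,.1265]),s['tcp_pos'])
im,ci=snap('wrist','w5.png')
cv2.imwrite('pics/w5z.png',cv2.resize(im[80:330,160:500,::-1],None,fx=2.3,fy=2.3,interpolation=2))
E
```

```text
clock: 9.1
tcp_pos: [0.5498, 0.1249, 0.2219]
orientation: [-0.001, 0.792, 0.61, -0.003]
wrist_force: [-0.4, -0.5, 0.4]
finger_gap: 0.0002
grip_force: 0.0
[-0.00794846 -0.02396257] [0.5498022  0.12492858 0.22194912]
```

View pics/w5z.png

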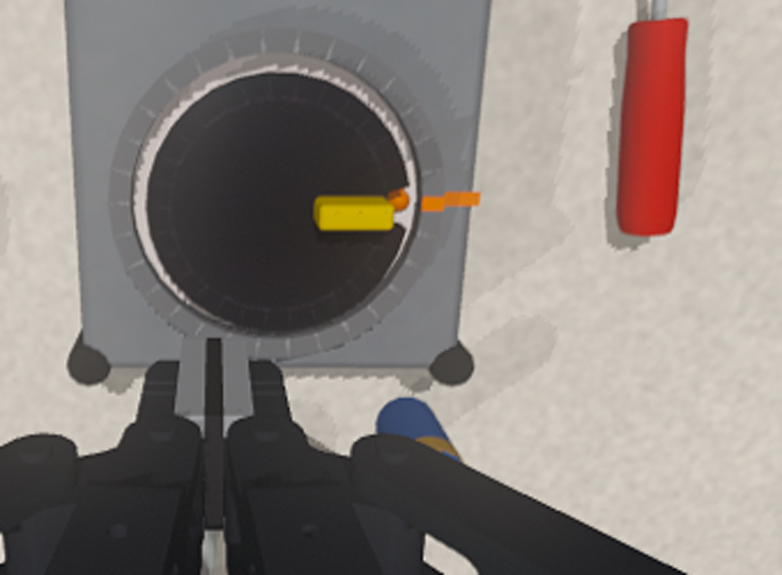

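A clear view: pin at crop (398,201), notch corners at (408,187) and (404,228), tab centred near (353,216).

```bash
python3 - <<'E'
from h import *
ci=eyes.camera_info('wrist');C=np.array([.575,.1265])
im=cv2.imread('pics/w5.png');hsv=cv2.cvtColor(im,cv2.COLOR_BGR2HSV)
o=cv2.inRange(hsv,(3,150,80),(17,255,255));n,l,st,c=cv2.connectedComponentsWithStats(o)
print([(st[i],c[i]) for i in range(1,n) if st[i,4]>15])
def g(n,u,v,z):
    p=toworld(ci,160+u/2.3,80+v/2.3,z)[:2];q=p-C;print(n,p,np.hypot(*q),np.arctan2(q[1],q[0]));return p
# cover centre by edges
L=g('L',148,208,.0785);R_=g('R',413,200,.0785);T=g('T',282,70,.0785);B=g('B',280,333,.0785)
print('centre',(T+B)/2,(L+R_)/2)
C=np.array([(T+B)/2,(L+R_)/2]).mean(0)
g('nt',408,187,.0785);g('nb',405,226,.0785);g('pin',398,201,.067);g('stripe',450,201,.066)
g('tab in',318,216,.0965);g('tab out',392,217,.0965)
E
```

```text
[(array([328, 162,  10,  10,  61], dtype=int32), array([333.03278689, 166.13114754])), (array([343, 164,  26,   8, 141], dtype=int32), array([354.75886525, 167.15602837]))]
L [0.52889031 0.14039877] 0.048158895685969046 2.8488259897605954
R [0.63136741 0.11681501] 0.05719339218566805 -0.17015744405434496
T [0.59262178 0.17864505] 0.0550421090540012 1.244907526783658
B [0.56739587 0.07509343] 0.051965937108869806 -1.717652806004275
centre [0.58000882 0.12686924] [0.58012886 0.12860689]
nt [0.63040569 0.12246403] 0.050612387911118877 -0.10439393080292862
nb [0.62635613 0.10717432] 0.050649591477097265 -0.4180731004617233
pin [0.62786484 0.11485525] 0.04950175754675625 -0.26328066031776276
stripe [0.64888763 0.10911565] 0.07129389815074627 -0.26427163136136833
tab in [0.59202328 0.12470223] 0.012333893506865541 -0.2486933016317004
tab out [0.61862405 0.11731699] 0.03993874270190987 -0.2639818201562755
```

Notch −0.261 rad, pin −0.263 rad: aligned. Now press opposite the tab.

```bash
python3 -m inch '[0.9,0.6,4,0, 0,0,4,0, 0,0,3,0, 0,0,1.2,0, 0,0,0,0]'
python3 -m inch '[0,0,0.3,0, 0,0,0.3,0, 0,0,0.2,0, 0,0,0.2,0, 0,0,0,0]'
python3 -m inch '[0,0,0.2,0, 0,0,0.2,0, 0,0,0.2,0, 0,0,0,0, 0,0,0,0]'
```

```text
clock: 9.57
tcp_pos: [0.5599, 0.1354, 0.0962]
orientation: [-0.002, 0.791, 0.611, -0.003]
wrist_force: [-0.6, -0.4, -0.8]
finger_gap: -0.0002
grip_force: 0.0
clock: 9.98
tcp_pos: [0.5629, 0.1354, 0.0909]
orientation: [0.0, 0.792, 0.611, 0.001]
wrist_force: [-0.7, -0.3, 0.0]
finger_gap: -0.0001
grip_force: 0.0
clock: 10.4
tcp_pos: [0.563, 0.1354, 0.0848]
orientation: [0.0, 0.792, 0.611, 0.001]
wrist_force: [0.4, -0.5, 4.0]
finger_gap: 0.0001
grip_force: 1.8
```

It's going down at about 5 N, so I'll continue until it bottoms.

```bash
python3 -m inch '[0,0,0.2,0, 0,0,0.2,0, 0,0,0.1,0, 0,0,0,0, 0,0,0,0]'
python3 -m inch '[0,0,0.1,0, 0,0,0.1,0, 0,0,0,0, 0,0,0,0, 0,0,0,0]'
```

```text
clock: 10.82
tcp_pos: [0.5631, 0.1354, 0.0808]
orientation: [0.001, 0.792, 0.611, 0.001]
wrist_force: [-2.4, 0.2, 10.5]
finger_gap: 0.0001
grip_force: 5.5
clock: 11.23
tcp_pos: [0.5631, 0.1355, 0.0806]
orientation: [0.001, 0.792, 0.611, 0.001]
wrist_force: [-6.0, 0.4, 22.1]
finger_gap: -0.0002
grip_force: 11.1
```

Bottomed out: tip at 69.6 mm with the force rising to 22 N. I'll retreat and check.

```bash
python3 -m inch '[0,0,-0.5,0, 0,0,-1,0, 0,0,-3,0, 0,0,-4,0, 0,0,-4,0]'
python3 -m inch '[-1,-0.6,-2,0, 0,0,0,0, 0,0,0,0, 0,0,0,0, 0,0,0,0]'
python3 - <<'E'
from h import *
im,ci=snap('wrist','w6.png')
cv2.imwrite('pics/w6z.png',cv2.resize(im[80:330,160:500,::-1],None,fx=2.3,fy=2.3,interpolation=2))
E
```

```text
clock: 11.65
tcp_pos: [0.5609, 0.1351, 0.2023]
orientation: [-0.001, 0.792, 0.611, -0.002]
wrist_force: [1.2, 0.2, 0.2]
finger_gap: -0.0
grip_force: 0.0
clock: 12.07
tcp_pos: [0.5531, 0.1272, 0.2203]
orientation: [-0.001, 0.792, 0.611, -0.001]
wrist_force: [0.2, 0.2, 0.0]
finger_gap: 0.0
grip_force: 0.0
```

View pics/w6z.png

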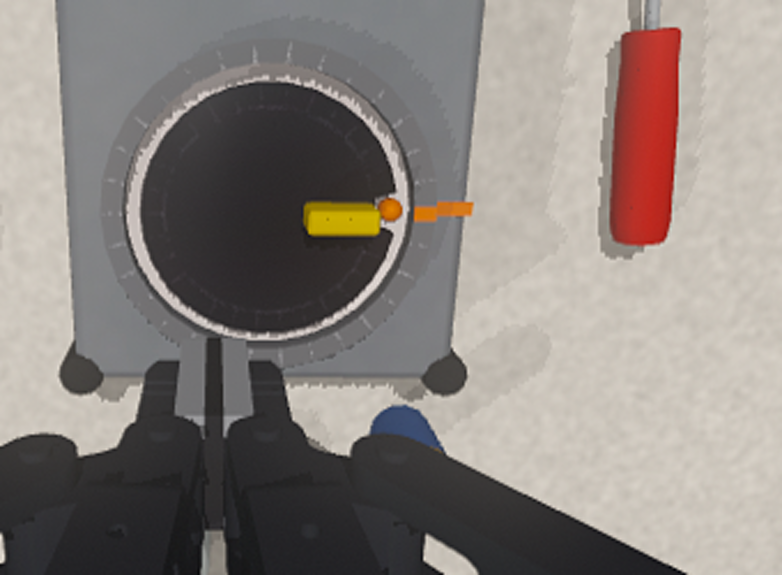

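The cover now sits concentric in the collar at about (270,208), with the pin in the notch at (390,210). It is seated, and the surroundings are untouched.

```bash
python3 -c "
from workcell import env
print(env.hand_in())"
```

```text
the job is handed in; nothing more can be done
None
```

I turned the cover by its tab until the notch met the pin, pressed it fully home until it bottomed at collar level, left the other items untouched, and handed the job in at about 12 s; no verdict was returned.

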